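Jack up the sagging levelling table and hold it level

ROBOT

A 6-joint arm with a two-finger parallel gripper is mounted at the origin on the work surface; the furniture and walls round the work are solid. World frame = base frame: x ahead of the robot, y to its left, z up, the work surface at z = 0. Lengths are in m, angles in rad, forces in N, time in s.
With the tool pointing down it reaches from about 0.325 to 0.775 m from the base axis. Payload 5.5 kg.
Tool frame: the origin (TCP) lies midway between the tips of the shut fingers; the grasp point (between the pads) lies 19 mm behind it; z points along the fingers, y is the line along which they close (so a half turn about z gives the same grasp; the last joint's range is limited). The gripper opens to 85 mm and grips with 20 to 120 N. Pads are 22 mm wide; open, the fingers measure 114 mm over their backs; the gripper's body (76 mm by 85 mm) begins 54 mm behind the grasp point. The pads swing forward as they close: fully open they stand 13 mm farther back than shut.
Start: joints at [1.134, 0.091, 1.231, -0, 1.82, -0.057], TCP at [0.222, 0.557, 0.231] pointing down, gripper open.
Joint ranges: [-2.87, 2.87], [-0.86, 2.18], [0.17, 2.46], [-1.51, 4.65], [0.06, 2.69], [-2.65, 2.65]. Speed limits (rad/s): [2.57, 2.57, 3.01, 3.14, 3.14, 3.14].

INTERFACE

Orientations are given as a rotation vector (axis times angle).
In Python, from workcell import telemetry, read_camera, ticket gives the robot as it stands.
- The arm moves only by the tool step_arm, never from a script. Its argument "targets" is a list of rows, each an object with "delta_pos": the shift along the tool's x, y, z in m, a list of three; "roll": the turn about the tool's z in degrees; "hand": the gripper's target within -1 to 1 (shut at 1, half-way at 0, fully open at -1). A call has 1 to 8 rows; each row shifts and turns the commanded pose from where the row before left it, along the tool's axes as they then stand; what a row does not reach is not made up. A row lasts 1/8 s, in which the tool goes at most 62.5 mm and 10.7 degrees, less where a joint would pass 70% of its speed; a pose out of reach is approached as far as the arm can. A call with a gripper value outside its range is refused whole. The fingers move at their own pace and stop on an object; "newtons" is the grip in N (left out, the last holds). Time passes only in rows, so rows that do not move let the fingers close. It gives the time, the measured TCP pose, the force, the opening and the grip force at its end, in the units of the state.
- telemetry.read_state(): the state, without advancing time (a new reading comes with each control period).
- read_camera(name): name is "scene" or "top" or "wrist"; returns a dict with "image" (384x512x3 uint8, red, green, blue), "depth" (384x512 float32, m along the optical axis (not along the pixel's ray), 0 where there is no reading), "K" (3x3 intrinsics, pixels), "R" (3x3) and "t" (3): a world point X has camera coordinates R X + t; the wrist camera has in their place "hand_eye" (4x4, takes a point from camera to tool coordinates, whose origin is the TCP and whose axes are the flange's). Camera axes: x right, y down, z forward; pixel columns grow to the right and rows downward; lengths in m; the calibration is good to about 2 mm. A picture is of the moment at which its call begins: read the wrist's pose just before it.
- ticket.job_done(): hands the job in; it is judged then, once.
The state is a dict: "time_s": time; "qpos": joint angles; "qvel": joint speeds; "tau": joint torques, N m; "eef_pos": TCP position; "tool_rot": TCP orientation; "force": force on the tool from outside, world axes, zero at the start; "wrist_torque": the same for the moment, N m; "finger_gap": finger opening in m; "finger_force": force on a finger pad.
Only numpy, scipy, OpenCV 4.12 (cv2) and the standard library are available. Lean on these libraries where they do the work, as an engineer would, in place of code of your own. Each camera call takes 0.05 s, during which the arm holds its last target. There are 200 camera calls.

TASK

The small levelling table has lost its front foot and its plate sags. Lift the orange-capped centrifuge tube out of the way and stand it upright on the bench, more than 10 cm from the yellow lift pad, then set the red hand jack with its saddle centred under that pad while the pump handle is still up. Pump the handle all the way down so that the jack lifts the plate level, and finish holding the handle down; do not let go, do not lift the plate by hand, do not shove the tube with the jack, and leave the other things alone.

Things in the scene. Friction and masses are not known exactly. Their poses are not given: they have to be found in the camera images.
- centrifuge_tube: 50 ml centrifuge tube with orange screw cap, standing upright on the bench between the jack and the table, in the jack's way: body 29 mm diameter up to 96 mm, cap 34 mm diameter from 96 to 112 mm, about 50 g; origin at the centre of its underside, z up along it. Grip it round the body from above, below the cap or over it.
- levelling_table: Fixed grey stand with a hinged aluminium plate, 125 x 110 x 8 mm. Origin on the bench; its -x axis points out of the open front, where the plate overhangs. Hinge pin at x +50, z 98 mm, along y. Plate's front edge at x -67 mm, z 74 to 83 mm sagging, 92 to 100 level. Foot and post of the stand reach forward only to x -8 mm; in front of that the space under the plate is open.
- plate (a joint): Tilt of the plate about its rear hinge, rad: 0 = sagging on its rest post, 0.15 = level; it grows as the front is lifted. Plate about 0.8 kg, falls back if not held.
- lift_pad (a point): Centre of the underside of the yellow round lift pad (30 mm diameter, 7 mm thick) under the plate, 18 mm behind the middle of its front edge, 97 mm from the hinge; a yellow dot on the plate's top lies straight above it. 71 mm above the bench while sagging, 86 mm when level.
- jack: Loose red hand jack, about 0.8 kg: base 185 x 70 x 10 mm (x -95 to +90). Origin on its underside; +x points to the saddle end, -x to the handle end, z up. In use its x axis is parallel to the table's x axis, saddle under the pad, handle out of the front. Slides on the bench when dragged or pushed (about 5 N), also by its raised handle grip, without tipping.
- saddle_top (a point): Centre of the top of the round steel saddle (34 mm diameter), at x +65 mm, y 0 of the jack; 62 mm above the bench when down (9 mm of air under the sagging pad), rises 24 mm at full handle stroke.
- handle (a joint): Pump handle angle, rad: 0 = up (its rest; a spring returns it), 0.55 = fully down at its stop. The saddle rises 43 mm per rad. Pivot at x +26, z 50 mm of the jack, along its y; pumping takes up to about 8 N down at the grip.
- handle_grip (a point): Centre of the black cross grip at the handle's end: cylinder 24 mm diameter, 36 mm long along the jack's y; its flat ends can be pinched from above (grasp width 36 mm) and the handle then turns within the pinch. 115 mm from the pivot: x -66, z 120 mm of the jack when up (0.65 rad above level), x -88, z 61 mm when down. Handle bar 14 mm thick.
- petri_a: bystander: petri dish, 90 mm diameter, 15 mm high; origin at the centre of its underside
- bench_timer: bystander: white bench timer, 66 x 64 x 19 mm; origin at the centre of its underside
- marker_red: bystander: marker pen with red cap lying on the bench, 134 mm long along its y, 12 mm thick; origin at the middle of its underside
There are look-alikes about, which are no part of the job. Several things look just like the centrifuge_tube: the one meant starts farthest to the robot's left.

How it is judged:
By the outcome, as a careful person would: the job done as asked, in the order asked, and still so for the second after the job is handed in, while the arm keeps its last pose, push and grip.
It also fails if it takes over 54 s, if anything falls off the work surface, if the arm or the gripper's body presses on something with over 40 N, if the wrist force passes 120 N, or if a joint passes its speed limit or range.

## Working session

There is one attempt and no reset: what is moved stays moved. The work goes in short steps, Python scripts to look and compute and a tool call to move; the robot and the scene stay as the last step left them, time stands still between calls to the robot, and variables do not carry over. Pictures are saved under pics/ and viewed, at most 10 in all, crops included, and the job is handed in when it is done.

Besides the shell and the picture viewer there is one more tool, called after "Request:" as name([rows], argument=value, ...), one row to a line, values as JSON. step_arm: Moves the arm, as the interface text tells. Its arguments: {"type":"object","properties":{"targets":{"type":"array"},"newtons":{"type":"number"}},"required":["targets"]}

```bash
mkdir -p pics; cat > h.py <<'E'
import numpy as np, cv2
from workcell import telemetry, read_camera, ticket
from scipy.spatial.transform import Rotation as Ro
def cloud(name):
    s=telemetry.read_state(); c=read_camera(name); d=c["depth"]; K=c["K"]
    v,u=np.mgrid[0:d.shape[0],0:d.shape[1]]
    P=np.stack([(u-K[0,2])/K[0,0]*d,(v-K[1,2])/K[1,1]*d,d],-1)
    if "R" in c: W=(P-c["t"])@np.array(c["R"])
    else:
        H=np.array(c["hand_eye"]); W=(P@H[:3,:3].T+H[:3,3])@Ro.from_rotvec(s["tool_rot"]).as_matrix().T+s["eef_pos"]
    W[d==0]=np.nan
    return c["image"],W,c
def save(n,im,s=1): cv2.imwrite(f"pics/{n}.png",cv2.cvtColor(cv2.resize(im,None,fx=s,fy=s),cv2.COLOR_RGB2BGR))
E
python3 - <<'E'
from h import *
for n in("top","scene"):
    im,W,c=cloud(n); np.save(n+"_W.npy",W); np.save(n+"_im.npy",im); save(n,im,1.5)
s=telemetry.read_state(); print(s)
E
```

```text
{'time_s': 0.1, 'qpos': array([ 1.13430015e+00,  9.18019027e-02,  1.23176542e+00, -4.62246764e-06,
        1.81979161e+00, -5.67186358e-02]), 'qvel': array([-0.00045889, -0.00420756, -0.00435592, -0.00087094,  0.00198687,
        0.00020376]), 'tau': array([ 2.38938963e-03, -4.60220897e+01, -4.19215822e+01, -1.13657393e-04,
        1.07336225e-02, -1.76773216e-05]), 'eef_pos': array([0.22233659, 0.55701743, 0.23025299]), 'tool_rot': array([-5.92895530e-01, -3.08470264e+00,  2.69187004e-03]), 'force': array([0.64047937, 0.93691438, 0.10447991]), 'wrist_torque': array([-0.03098823,  0.00357981,  0.05086829]), 'finger_force': 0.0, 'finger_gap': 0.08536463629370102}
```

View pics/top.png

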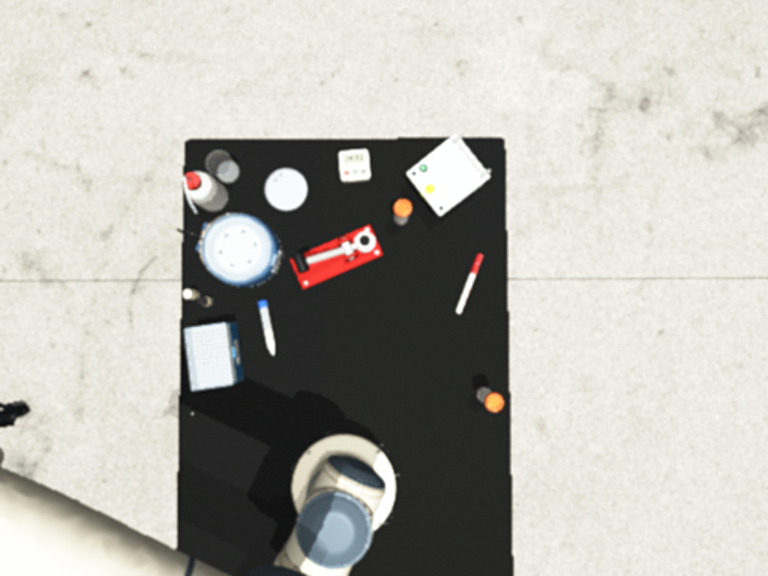

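View pics/scene.png

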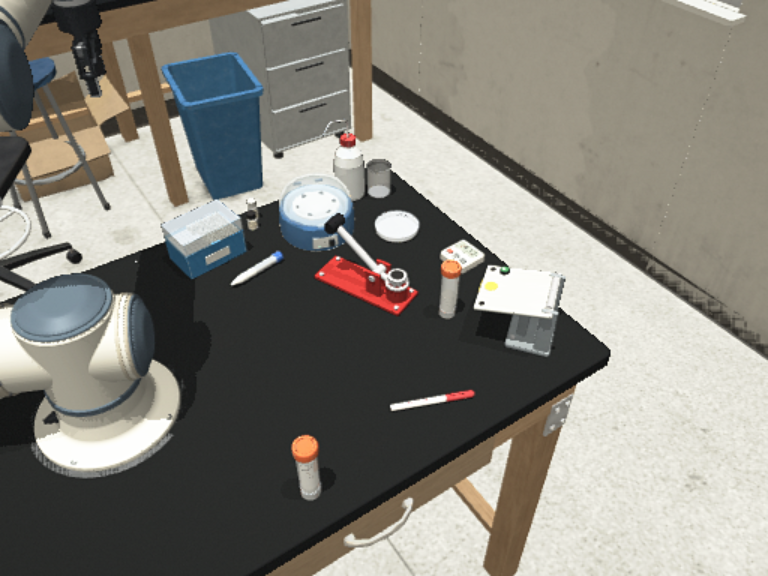

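The tube candidates in the top picture are the orange cap at (402,208), between jack and table, and the look-alike at (494,402), farther right. I choose (402,208). The jack is at (338,257), the table at (450,175) with its yellow dot at (430,188), and the timer at (354,165).

```bash
python3 - <<'E'
from h import *
im=np.load("top_im.npy");W=np.load("top_W.npy")
hsv=cv2.cvtColor(im,cv2.COLOR_RGB2HSV);H,S,V=[hsv[...,i].astype(int) for i in range(3)]
inb=(np.abs(W[...,1])<.6)&(W[...,0]>-.1)
def rep(n,m):
    k,l,st,ce=cv2.connectedComponentsWithStats((m&inb).astype(np.uint8))
    for i in range(1,k):
        if st[i,4]>6:
            p=W[l==i]; print(n,ce[i].round(0),st[i,4],np.nanmedian(p,0).round(4),np.nanmin(p,0).round(3),np.nanmax(p,0).round(3))
rep("orange",(H>7)&(H<16)&(S>150)&(V>120))
rep("yellow",(H>22)&(H<34)&(S>120)&(V>120))
rep("red",((H<5)|(H>174))&(S>150)&(V>90))
# things on bench
Z=W[...,2]
for z0,z1,n in((.04,.075,"tall"),):pass
rep("plate",(Z>.07)&(Z<.115)&(S<60)&(V>120))
m=((H<5)|(H>174))&(S>150)&(V>90)&(Z<.02)&(W[...,0]>.35)&(W[...,0]<.62)&(W[...,1]>-.15)
r=cv2.minAreaRect(W[m][:,:2].astype(np.float32)*1000);print(r)
m=(Z>.065)&(Z<.115)&(W[...,0]>.5)&(W[...,1]<-.08)&(S<60)
r=cv2.minAreaRect(W[m][:,:2].astype(np.float32)*1000);print(r,cv2.boxPoints(r))
# grip, saddle
m=(V<60)&(Z>.09)&(Z<.14)&inb&(W[...,0]>.3); print("grip",W[m].mean(0),m.sum())
m=(Z>.05)&(Z<.07)&inb&(W[...,0]>.4)&(W[...,1]<0)&(W[...,1]>-.1)&(S<80); print("saddle",W[m].mean(0),m.sum())
save("crop",np.hstack([im[125:155,250:285],im[245:290,310:345][:30]]),8)
E
```

```text
orange [268. 137.] 65 [ 0.5697 -0.1248  0.1098] [ 0.545 -0.145 -0.003] [ 0.603 -0.107  0.117]
orange [329. 268.] 69 [ 0.1875 -0.3001  0.1113] [ 0.151 -0.335 -0.001] [ 0.205 -0.276  0.116]
yellow [286. 125.] 17 [ 0.6043 -0.1766  0.0861] [ 0.598 -0.182  0.084] [ 0.608 -0.171  0.092]
red [128. 120.] 73 [0.6076 0.2763 0.1401] [ 0.593  0.265 -0.002] [0.665 0.34  0.171]
red [224. 161.] 218 [0.5059 0.0145 0.0111] [ 0.463 -0.065 -0.003] [0.548 0.081 0.124]
red [222. 178.] 629 [0.4547 0.0269 0.0107] [ 0.41  -0.084 -0.003] [0.516 0.115 0.129]
red [317. 175.] 54 [ 0.4636 -0.2827  0.0113] [ 0.446 -0.295 -0.002] [ 0.482 -0.27   0.017]
plate [299. 116.] 1558 [ 0.6312 -0.2146  0.0931] [ 0.552 -0.293  0.078] [ 0.709 -0.132  0.108]
plate [137. 127.] 229 [0.5924 0.2615 0.1021] [0.576 0.246 0.07 ] [0.635 0.297 0.115]
plate [157. 164.] 1663 [0.4855 0.2035 0.1029] [0.423 0.139 0.08 ] [0.556 0.281 0.114]
plate [216. 170.] 91 [0.4701 0.0306 0.0935] [0.453 0.003 0.07 ] [0.487 0.06  0.115]
plate [183. 173.] 20 [0.4632 0.1325 0.0725] [0.454 0.127 0.071] [0.472 0.139 0.075]
plate [139. 237.] 1199 [0.2733 0.2563 0.0845] [0.209 0.21  0.07 ] [0.338 0.307 0.09 ]
((477.9179992675781, 15.723274230957031), (76.02496337890625, 191.19400024414062), 23.288183212280273)
((613.4391479492188, -189.99044799804688), (110.47491455078125, 194.3560028076172), 37.54167938232422) [[ 510.4265  -146.5953 ]
 [ 628.8551  -300.70218]
 [ 716.4518  -233.38559]
 [ 598.0232   -79.27872]]
grip [0.45509333 0.07248067 0.13109632] 63
saddle [ 0.49816359 -0.03377682  0.0608872 ] 167
```

View pics/crop.png

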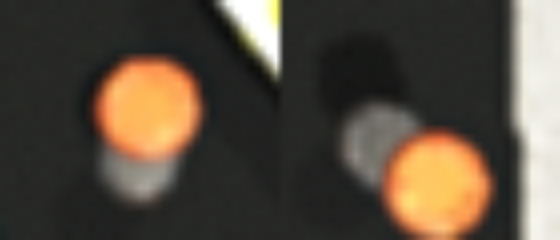

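The crop shows the intended tube's cap at about (402,208) in the top view, clear of the plate corner. The right half shows the look-alike. I'm moving to look from above the jack and table.

Request:
step_arm([
  {"delta_pos": [-0.0447,-0.0402,0],"roll": 0,"hand": -1},
  {"delta_pos": [-0.0447,-0.0402,0],"roll": 0,"hand": -1},
  {"delta_pos": [-0.0447,-0.0402,0],"roll": 0,"hand": -1},
  {"delta_pos": [-0.0447,-0.0402,0],"roll": 0,"hand": -1},
  {"delta_pos": [-0.0447,-0.0402,0],"roll": 0,"hand": -1},
  {"delta_pos": [-0.0447,-0.0402,0],"roll": 0,"hand": -1},
  {"delta_pos": [-0.0447,-0.0402,0],"roll": 0,"hand": -1},
  {"delta_pos": [-0.0447,-0.0402,0],"roll": 0,"hand": -1},
])

```text
time_s: 1.1
eef_pos: [0.4357, 0.1241, 0.231]
tool_rot: [-0.593, -3.085, -0.0]
force: [1.0, 0.5, 0.1]
finger_gap: 0.0852
finger_force: 0.0
```

Request:
step_arm([
  {"delta_pos": [-0.036,-0.033,-0.025],"roll": 0,"hand": -1},
  {"delta_pos": [-0.036,-0.033,-0.025],"roll": 0,"hand": -1},
  {"delta_pos": [-0.036,-0.033,-0.025],"roll": 0,"hand": -1},
  {"delta_pos": [0,0,0],"roll": 10,"hand": -1},
  {"delta_pos": [0,0,0],"roll": 10,"hand": -1},
  {"delta_pos": [0,0,0],"roll": 0,"hand": -1},
])

```text
time_s: 1.85
eef_pos: [0.4989, -0.0062, 0.3058]
tool_rot: [-1.118, -2.935, 0.0]
force: [-0.4, -0.0, 0.0]
finger_gap: 0.0853
finger_force: 0.0
```

```bash
python3 - <<'E'
from h import *
im,W,c=cloud("wrist"); np.save("w1_W.npy",W); np.save("w1_im.npy",im); save("w1",im,1.5)
s=telemetry.read_state(); print(s["eef_pos"],s["tool_rot"],s["time_s"],Ro.from_rotvec(s["tool_rot"]).as_matrix().round(3)); print(c["hand_eye"])
E
```

```text
[ 0.4988432  -0.00599987  0.30585889] [-1.11421264e+00 -2.93652970e+00  3.73047894e-04] 1.9 [[-0.748  0.663 -0.001]
 [ 0.663  0.748  0.   ]
 [ 0.001 -0.001 -1.   ]]
[[ 1.33896322e-03 -9.58894018e-01 -2.83761291e-01  7.19413009e-02]
 [ 9.99998836e-01  1.07647013e-03  1.08098214e-03  3.75124132e-04]
 [-7.31086752e-04 -2.83762408e-01  9.58894343e-01 -1.42168349e-01]
 [ 0.00000000e+00  0.00000000e+00  0.00000000e+00  1.00000000e+00]]
```

View pics/w1.png

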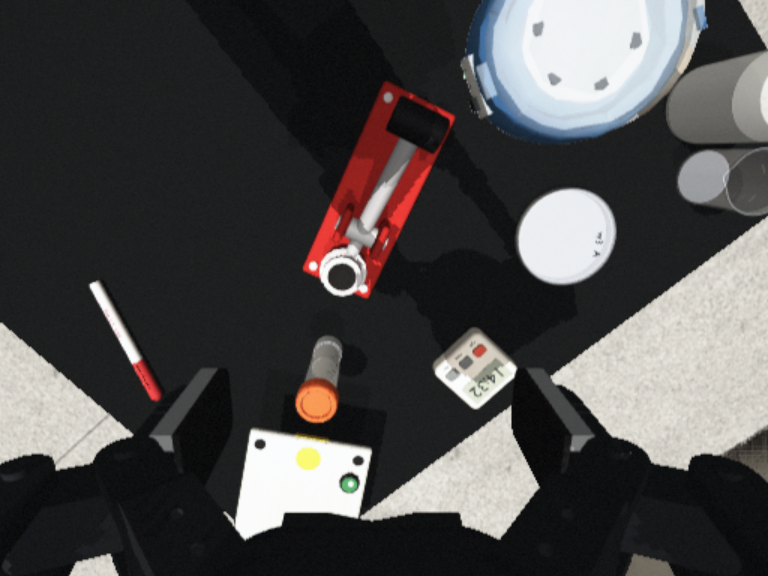

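The wrist view shows the jack (grip at about (420,120), saddle (343,272)), the tube cap (317,400), the plate's front edge (250,430) to (372,447) and the yellow dot (308,458). Measuring these.

```bash
python3 - <<'E'
from h import *
im=np.load("w1_im.npy");W=np.load("w1_W.npy")
hsv=cv2.cvtColor(im,cv2.COLOR_RGB2HSV);H,S,V=[hsv[...,i].astype(int) for i in range(3)]
Z=W[...,2]; v,u=np.mgrid[0:384,0:512]
def box(a,b,c,d): return (u>a/1.5)&(u<b/1.5)&(v>c/1.5)&(v<d/1.5)
def med(n,m): p=W[m];print(n,m.sum(),np.nanmedian(p,0).round(4),np.nanmean(p,0).round(4),((np.nanmin(p,0)+np.nanmax(p,0))/2).round(4))
med("cap",box(290,345,370,430)&(H>5)&(H<18)&(S>130)&(Z>.105))
med("yel",box(285,335,440,475)&(H>22)&(H<34)&(S>120)&(Z>.075))
m=box(300,460,80,300)&((H<5)|(H>174))&(S>150)&(Z<.016)&(Z>.004)
r=cv2.minAreaRect(W[m][:,:2].astype(np.float32)*1000);print("base",r,cv2.boxPoints(r).round(0).tolist())
m=box(310,380,240,300)&(Z>.055)&(Z<.07)&(S<90);med("saddle",m)
r=cv2.minAreaRect(W[m][:,:2].astype(np.float32)*1000);print(r)
m=box(385,460,85,155)&(V<70)&(Z>.105);med("grip",m)
m=box(235,375,428,520)&(Z>.07)&(Z<.11)
p=W[m];A=np.c_[p[:,:2],np.ones(len(p))];k=np.linalg.lstsq(A,p[:,2],rcond=None)[0];print("plate plane",k,"uphill deg",np.degrees(np.arctan2(k[1],k[0])),"slope",np.hypot(*k[:2]))
# front edge: first plate row per column
e=[]
for cu in range(175,240,1):
    r_=np.where(m[:,cu])[0]
    if len(r_): e.append(W[r_[0]+1,cu])
e=np.array(e); e=e[e[:,2]>.078];vx,vy,x0,y0=cv2.fitLine(e[:,:2].astype(np.float32),cv2.DIST_HUBER,0,.001,.001).ravel()
print("edge dir deg",np.degrees(np.arctan2(vy,vx)),x0,y0,e[0],e[-1])
E
```

```text
cap 600 [ 0.5616 -0.1198  0.1093] [ 0.5614 -0.1198  0.1094] [ 0.5619 -0.1206  0.1093]
yel 170 [ 0.6059 -0.1759  0.0851] [ 0.6059 -0.1759  0.085 ] [ 0.6057 -0.1756  0.085 ]
base ((479.5191650390625, 16.334266662597656), (70.02190399169922, 184.99957275390625), 23.36369514465332) [[411.0, 87.0], [484.0, -82.0], [548.0, -55.0], [475.0, 115.0]]
saddle 571 [ 0.505  -0.0443  0.0615] [ 0.5055 -0.0437  0.0613] [ 0.5061 -0.0347  0.0598]
((501.4586181640625, -37.50831604003906), (32.55482864379883, 51.51329040527344), 30.561370849609375)
grip 952 [0.4545 0.0731 0.1292] [0.4545 0.0731 0.1283] [0.4545 0.0735 0.1211]
plate plane [ 0.10358165 -0.12145876  0.00040549] uphill deg -49.542011870381245 slope 0.15962891212776595
edge dir deg 37.307392 0.5821263 -0.17184244 [ 0.56068317 -0.18800449  0.08158229] [ 0.62946426 -0.13656219  0.07867343]
```

```bash
python3 - <<'E'
from h import *
im=np.load("top_im.npy");W=np.load("top_W.npy")
Z=W[...,2];V=im.max(-1);m=((Z>.07)&(Z<.112)&(V>110)&(W[...,1]<-.13)&(W[...,0]>.54)).astype(np.uint8)
k,l,st,ce=cv2.connectedComponentsWithStats(m,connectivity=4);i=1+np.argmax(st[1:,4]);mm=cv2.morphologyEx((l==i).astype(np.uint8),cv2.MORPH_OPEN,np.ones((7,7)))>0
print(cv2.minAreaRect(W[mm][:,:2].astype(np.float32)*1000))
im=np.load("w1_im.npy");W=np.load("w1_W.npy");Z=W[...,2]
v,u=np.mgrid[0:384,0:512];m=(u>155)&(u<252)&(v>284)&(v<340)&(Z>.07)&(Z<.11)
for side in(0,-1):
    e=np.array([W[r,np.where(m[r])[0][side]] for r in range(302,336)])
    vx,vy,x0,y0=cv2.fitLine(e[:,:2].astype(np.float32),cv2.DIST_HUBER,0,.001,.001).ravel();print(np.degrees(np.arctan2(vy,vx)))
E
```

```text
((631.0557250976562, -212.5852813720703), (110.47823333740234, 126.11051940917969), 37.3056755065918)
-52.179543
-53.182068
```

Request:
step_arm([
  {"delta_pos": [0,0,0.0],"roll": 5.5,"hand": -1},
  {"delta_pos": [0,0,0.0],"roll": 5.5,"hand": -1},
  {"delta_pos": [-0.0436,-0.006,0.03],"roll": 0,"hand": -1},
  {"delta_pos": [-0.0436,-0.006,0.03],"roll": 0,"hand": -1},
  {"delta_pos": [-0.0436,-0.006,0.03],"roll": 0,"hand": -1},
  {"delta_pos": [0,0,0.03],"roll": 0,"hand": -1},
  {"delta_pos": [0,0,0],"roll": 0,"hand": -1},
])

```text
time_s: 2.78
eef_pos: [0.5624, -0.1208, 0.1827]
tool_rot: [-1.39, -2.81, 0.002]
force: [1.3, -0.4, 0.5]
finger_gap: 0.0852
finger_force: 0.0
```

```bash
python3 - <<'E'
from h import *
im,W,c=cloud("wrist"); save("w2",im,1.5)
s=telemetry.read_state(); p=s["eef_pos"];R=Ro.from_rotvec(s["tool_rot"]).as_matrix();print(p,R.round(3))
hsv=cv2.cvtColor(im,cv2.COLOR_RGB2HSV);m=(hsv[...,0]>5)&(hsv[...,0]<18)&(hsv[...,1]>130)&(abs(W[...,2]-.11)<.006)&(W[...,0]>.4)
q=W[m];c0,r=cv2.minEnclosingCircle(q[:,:2].astype(np.float32)*1000);print(m.sum(),np.median(q,0),c0,r,(np.r_[np.array(c0)/1000,.051]-p)@R)
E
```

```text
[ 0.5631401  -0.12060251  0.18531302] [[-0.607  0.795 -0.003]
 [ 0.795  0.607  0.001]
 [ 0.002 -0.002 -1.   ]]
1756 [ 0.5616622  -0.12021197  0.10931642] (562.4854125976562, -121.35179138183594) 17.481433868408203 [-0.00050426 -0.00076244  0.1343136 ]
```

View pics/w2.png

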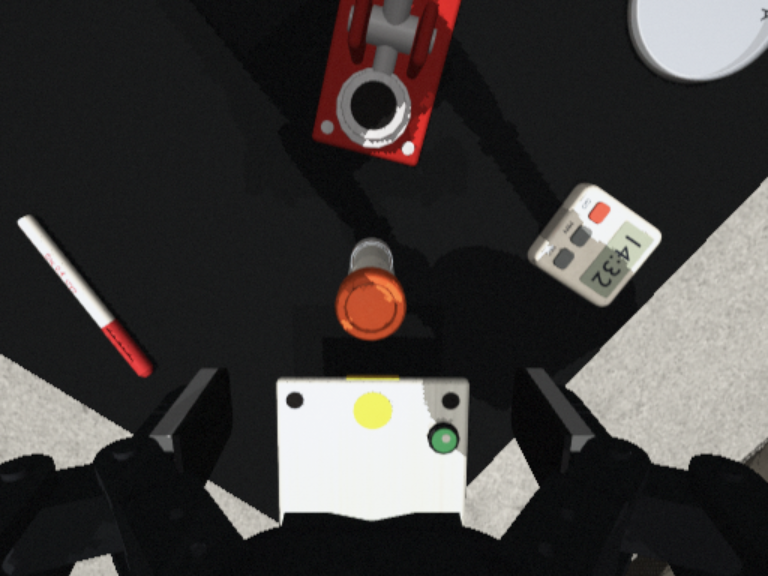

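The plate is square to the tool, the tube sits at (370,305) between the fingers, and nothing is in the fingers' way. Descending to grip.

Request:
step_arm([
  {"delta_pos": [0,0,0.045],"roll": 0,"hand": -1},
  {"delta_pos": [0,0,0.045],"roll": 0,"hand": -1},
  {"delta_pos": [0,0,0.043],"roll": 0,"hand": -1},
  {"delta_pos": [0,0,0],"roll": 0,"hand": 0},
  {"delta_pos": [0,0,0],"roll": 0,"hand": 1},
  {"delta_pos": [0,0,0],"roll": 0,"hand": 1},
  {"delta_pos": [0,0,0],"roll": 0,"hand": 1},
], newtons=30)

```text
time_s: 3.7
eef_pos: [0.5654, -0.1216, 0.0568]
tool_rot: [1.393, 2.81, 0.001]
force: [-0.6, -0.2, 6.8]
finger_gap: 0.0302
finger_force: 25.4
```

Request:
step_arm([
  {"delta_pos": [0,0,-0.03],"roll": 0,"hand": 1},
  {"delta_pos": [0,0,-0.03],"roll": 0,"hand": 1},
  {"delta_pos": [0.025,-0.0447,0],"roll": 0,"hand": 1},
  {"delta_pos": [0.025,-0.0447,0],"roll": 0,"hand": 1},
  {"delta_pos": [0.025,-0.0447,0],"roll": 0,"hand": 1},
  {"delta_pos": [0.025,-0.0447,0],"roll": 0,"hand": 1},
  {"delta_pos": [0,0,0],"roll": 0,"hand": 1},
])

```text
time_s: 4.58
eef_pos: [0.3592, -0.1501, 0.1146]
tool_rot: [1.397, 2.81, -0.001]
force: [0.3, 0.3, -0.5]
finger_gap: 0.0298
finger_force: 26.9
```

```bash
python3 - <<'E'
from h import *
im,W,c=cloud("scene"); save("s2",im[130:384,150:420],2.2)
s=telemetry.read_state(); print(s["eef_pos"],s["force"],s["finger_gap"],s["finger_force"],s["time_s"])
E
```

```text
[ 0.36061936 -0.15005569  0.11478142] [ 0.42677717  0.44267904 -0.96401216] 0.030118006014315274 26.867788173258305 4.625
```

View pics/s2.png

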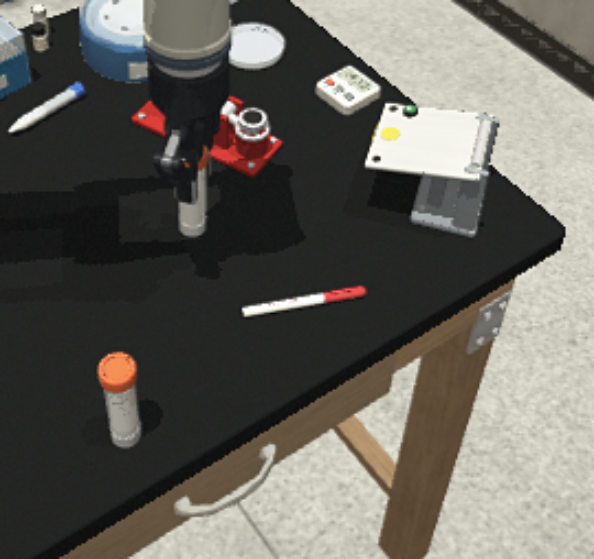

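The tube at (193,195) hangs upright in the grip with nothing around it. Lowering and releasing.

Request:
step_arm([
  {"delta_pos": [0,0,0.03],"roll": 0,"hand": 1},
  {"delta_pos": [0,0,0.02],"roll": 0,"hand": 1},
  {"delta_pos": [0,0,0.008],"roll": 0,"hand": 1},
  {"delta_pos": [0,0,0.001],"roll": 0,"hand": 1},
  {"delta_pos": [0,0,0],"roll": 0,"hand": 1},
])

```text
time_s: 5.25
eef_pos: [0.3622, -0.1504, 0.0567]
tool_rot: [1.394, 2.812, -0.002]
force: [-1.8, -0.3, 6.0]
finger_gap: 0.0305
finger_force: 27.0
```

Request:
step_arm([
  {"delta_pos": [0,0,0],"roll": 0,"hand": 0},
  {"delta_pos": [0,0,0],"roll": 0,"hand": -1},
  {"delta_pos": [0,0,0],"roll": 0,"hand": -1},
  {"delta_pos": [0,0,-0.01],"roll": 0,"hand": -1},
  {"delta_pos": [0,0,-0.062],"roll": 0,"hand": -1},
  {"delta_pos": [0,0,-0.062],"roll": 0,"hand": -1},
])

```text
time_s: 6.0
eef_pos: [0.3604, -0.1493, 0.19]
tool_rot: [-1.396, -2.814, -0.0]
force: [0.6, -0.7, -0.1]
finger_gap: 0.0855
finger_force: 0.0
```

Request:
step_arm([
  {"delta_pos": [0.0307,0.0523,0],"roll": 0,"hand": -1},
  {"delta_pos": [0.0307,0.0523,0],"roll": 0,"hand": -1},
  {"delta_pos": [0.0307,0.0523,0],"roll": 0,"hand": -1},
  {"delta_pos": [0.0307,0.0523,0],"roll": 0,"hand": -1},
  {"delta_pos": [0,0,0],"roll": 7,"hand": -1},
  {"delta_pos": [0,0,0],"roll": 6.8,"hand": -1},
  {"delta_pos": [0,0,0],"roll": 0,"hand": -1},
])

```text
time_s: 6.88
eef_pos: [0.4532, 0.075, 0.1888]
tool_rot: [1.722, 2.627, 0.0]
force: [0.1, 0.4, -0.6]
finger_gap: 0.0856
finger_force: 0.0
```

```bash
python3 - <<'E'
from h import *
im,W,c=cloud("wrist"); save("w3",im,1.5)
s=telemetry.read_state(); p=s["eef_pos"];R=Ro.from_rotvec(s["tool_rot"]).as_matrix();print(p,R.round(3),s["time_s"])
m=(im.max(-1)<75)&(abs(W[...,2]-.122)<.012)&(np.hypot(W[...,0]-.454,W[...,1]-.074)<.035)
q=W[m];print(m.sum(),np.median(q,0),cv2.minAreaRect(q[:,:2].astype(np.float32)*1000))
im,W,c=cloud("top");hsv=cv2.cvtColor(im,cv2.COLOR_RGB2HSV);m=(hsv[...,0]>7)&(hsv[...,0]<16)&(hsv[...,1]>130)&(W[...,2]>.09)
m&=(W[...,1]<0);print("tubes",[np.median(W[(l:=cv2.connectedComponents(m.astype(np.uint8))[1])==i],0) for i in range(1,l.max()+1)])
E
```

```text
[0.45320907 0.07479903 0.18873968] [[-0.4    0.917  0.   ]
 [ 0.917  0.4    0.   ]
 [-0.     0.    -1.   ]] 6.925
1724 [0.45353673 0.07711252 0.12928356] ((455.59326171875, 72.21259307861328), (35.69350051879883, 28.305095672607422), 23.347780227661133)Traceback (most recent call last):
  File "<stdin>", line 7, in <module>
NameError: name 'l' is not defined
```

View pics/w3.png

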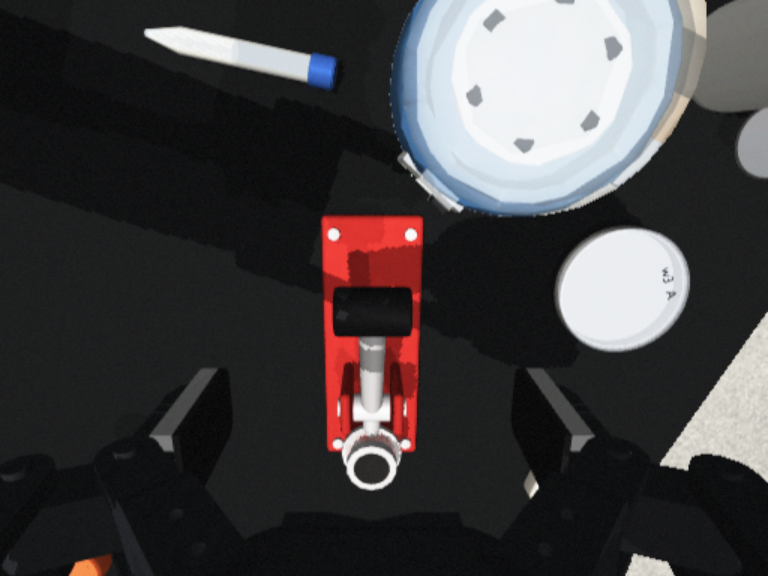

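The view shows the grip at (372,312) centred and square between the fingers, clear of the centrifuge. Descending to pinch it.

Request:
step_arm([
  {"delta_pos": [0,0,0.03],"roll": 0,"hand": -1},
  {"delta_pos": [0,0,0.03],"roll": 0,"hand": -1},
  {"delta_pos": [0,0,0.027],"roll": 0,"hand": -1},
  {"delta_pos": [0,0,0],"roll": 0,"hand": -0.2},
  {"delta_pos": [0,0,0],"roll": 0,"hand": 0.1},
  {"delta_pos": [0,0,0],"roll": 0,"hand": 1},
  {"delta_pos": [0,0,0],"roll": 0,"hand": 1},
  {"delta_pos": [0,0,0],"roll": 0,"hand": 1},
], newtons=50)

```text
time_s: 7.98
eef_pos: [0.4537, 0.075, 0.1029]
tool_rot: [1.723, 2.625, 0.003]
force: [-1.9, -0.4, 5.8]
finger_gap: 0.0351
finger_force: 54.6
```

```bash
python3 - <<'E'
from h import *
s=telemetry.read_state(); print(s["eef_pos"],s["force"],s["wrist_torque"],s["finger_gap"],s["finger_force"])
im,W,c=cloud("top");hsv=cv2.cvtColor(im,cv2.COLOR_RGB2HSV);m=(hsv[...,0]>7)&(hsv[...,0]<16)&(hsv[...,1]>130)&(W[...,2]>.09)&(W[...,1]<0)
k,l=cv2.connectedComponents(m.astype(np.uint8));print("tubes",[np.median(W[l==i],0).round(3) for i in range(1,k)])
E
```

```text
[0.45374178 0.07495216 0.10287565] [-1.89733039 -0.37630768  5.76415953] [-0.0951593   0.18614578 -0.01592264] 0.03508052129478785 54.61739659309387
tubes [array([ 0.358, -0.149,  0.112]), array([ 0.19 , -0.292,  0.111])]
```

The tube stands at (0.358, -0.149), about 25 cm from the pad. Easing the pinch up a little, then turning the jack about its saddle.

Request:
step_arm([
  {"delta_pos": [0,0,-0.0015],"roll": 0,"hand": 1},
  {"delta_pos": [0,0,0],"roll": 0,"hand": 1},
  {"delta_pos": [0,-0.004,0],"roll": -1.7,"hand": 1},
  {"delta_pos": [0,-0.008,0],"roll": -3.5,"hand": 1},
  {"delta_pos": [0,-0.008,0],"roll": -3.5,"hand": 1},
  {"delta_pos": [0,-0.008,0],"roll": -3.5,"hand": 1},
  {"delta_pos": [0,-0.004,0],"roll": -1.7,"hand": 1},
  {"delta_pos": [0,0,0],"roll": 0,"hand": 1},
])

```text
time_s: 9.02
eef_pos: [0.4252, 0.0598, 0.1033]
tool_rot: [1.392, 2.816, 0.002]
force: [0.4, 3.7, 5.1]
finger_gap: 0.0353
finger_force: 54.6
```

```bash
cat > j.py <<'E'
from h import *
def jack(tag=None):
    s=telemetry.read_state(); p=s["eef_pos"];R=Ro.from_rotvec(s["tool_rot"]).as_matrix()
    im,W,c=cloud("wrist"); Z=W[...,2]
    if tag: save(tag,im,1.5)
    hsv=cv2.cvtColor(im,cv2.COLOR_RGB2HSV);H,S=hsv[...,0].astype(int),hsv[...,1]
    m=((H<5)|(H>174))&(S>150)&(Z<.016)&(Z>.004)
    k,l,st,_=cv2.connectedComponentsWithStats(cv2.morphologyEx(m.astype(np.uint8),cv2.MORPH_CLOSE,np.ones((25,25))));i=1+np.argmax(st[1:,4]);m&=l==i
    print(p.round(4),"yaw_y",np.degrees(np.arctan2(R[1,1],R[0,1])).round(2),"F",s["force"].round(1),"T",s["wrist_torque"].round(2),s["finger_gap"].round(4),s["finger_force"],s["time_s"])
    r=cv2.minAreaRect(W[m][:,:2].astype(np.float32)*1000);print("base",r)
    print(cv2.boxPoints(r).round(1).tolist())
    return im,W
E
python3 -c "
from j import *
jack('w4')"
```

```text
Traceback (most recent call last):
  File "j.py", line 9, in jack
    print(p.round(4),"yaw_y",np.degrees(np.arctan2(R[1,1],R[0,1])).round(2),"F",s["force"].round(1),"T",s["wrist_torque"].round(2),s["finger_gap"].round(4),s["finger_force"],s["time_s"])
                                                                                                                                   ^^^^^^^^^^^^^^^^^^^^^
AttributeError: 'float' object has no attribute 'round'
```

View pics/w4.png

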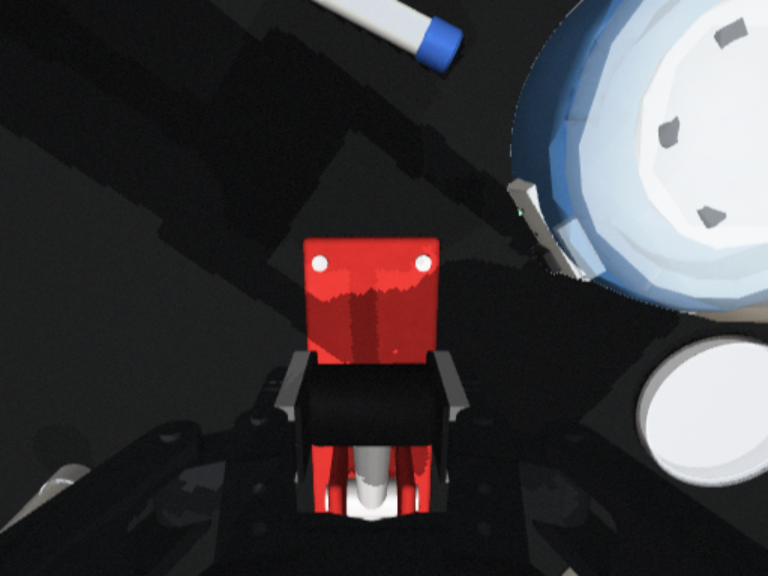

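The jack has turned with the tool: the base's rear edge at row 240 is square in the view and the grip is pinched at (372,405). Getting numbers.

```bash
sed -i 's/s\["finger_gap"\].round(4)/s["finger_gap"]/' j.py; cat >> j.py <<'E'
def pose():
    im,W=jack(); Z=W[...,2]
    hsv=cv2.cvtColor(im,cv2.COLOR_RGB2HSV);H,S=hsv[...,0].astype(int),hsv[...,1]
    s=telemetry.read_state();R=Ro.from_rotvec(s["tool_rot"]).as_matrix();L=(W-s["eef_pos"])@R
    m=((H<5)|(H>174))&(S>150)&(Z<.016)&(Z>.004)&(abs(L[...,1])<.06)&(L[...,0]>.01)
    q=L[m]; lo,hi=np.percentile(q[:,1],[.5,99.5]); xr=np.percentile(q[:,0],99.7)
    a=[]
    for x in np.arange(.015,xr-.003,.002):
        t=q[abs(q[:,0]-x)<.001,1]
        if len(t): a.append((x,(t.min()+t.max())/2,t.max()-t.min()))
    a=np.array(a);f=np.polyfit(a[:,0],a[:,1],1)
    print("tool frame: rear x",xr,"mid y fit",f,"width",np.median(a[:,2]))
    d=-R[:2,0]*1; d=d/np.linalg.norm(d); n=R[:2,1]
    ang=np.arctan(f[0]); dd=-(R[:2,0]*np.cos(ang)+R[:2,1]*np.sin(ang))
    rear=s["eef_pos"][:2]+R[:2,0]*xr+R[:2,1]*np.polyval(f,xr)
    sad=rear+dd*.160; print("yaw",np.degrees(np.arctan2(dd[1],dd[0])),"rear",rear,"saddle",sad)
    e=np.array([.6055,-.177])-sad; D=np.array([.606,-.7955]);print("saddle->pad along tool x,y",e@R[:2,0],e@R[:2,1])
    m=(abs(L[...,1])<.01)&(Z>.08)&(Z<.14)&(im.max(-1)<60)&(abs(L[...,0])<.04);print("grip top z",np.percentile(Z[m],99) if m.any() else None, "x range",np.percentile(L[m][:,0],[2,98]))
E
python3 -c "
from j import *
pose()"
```

```text
[0.4252 0.0598 0.1033] yaw_y 37.36 F [0.3 3.4 6.4] T [ 0.7  -0.3   0.47] 0.034921085495374884 54.6600079536438 9.075
base ((428.9977111816406, 55.834625244140625), (70.12052917480469, 68.54051971435547), 37.455284118652344)
[[380.29998779296875, 61.70000076293945], [422.0, 7.300000190734863], [477.70001220703125, 50.0], [436.0, 104.4000015258789]]
tool frame: rear x 0.028516780386843035 mid y fit [ 0.06664425 -0.00092246] width 0.06909415888514044
yaw -56.45007023029132 rear [0.40863625 0.08307022] saddle [ 0.49706239 -0.05027448]
saddle->pad along tool x,y -0.16652896078068183 0.009282803170670526
grip top z 0.13159389308680167 x range [-0.00908885  0.01093516]
```

Request:
step_arm([
  {"delta_pos": [-0.01,0,0],"roll": 0,"hand": 1},
  {"delta_pos": [-0.025,0,0],"roll": 0,"hand": 1},
  {"delta_pos": [-0.025,0,0],"roll": 0,"hand": 1},
  {"delta_pos": [-0.025,0,0],"roll": 0,"hand": 1},
  {"delta_pos": [-0.025,0,0],"roll": 0,"hand": 1},
  {"delta_pos": [-0.02,0,0],"roll": 0,"hand": 1},
  {"delta_pos": [-0.01,0,0],"roll": 0,"hand": 1},
  {"delta_pos": [0,0,0],"roll": 0,"hand": 1},
])

```text
time_s: 10.12
eef_pos: [0.5101, -0.0519, 0.1032]
tool_rot: [-1.394, -2.814, -0.0]
force: [-1.3, 1.4, 6.5]
finger_gap: 0.0353
finger_force: 54.8
```

```bash
python3 -c "
from j import *
pose()"
```

```text
[ 0.5101 -0.0519  0.1032] yaw_y 37.3 F [-1.3  1.4  6.5] T [ 0.56 -0.32  0.3 ] 0.035275856577571284 54.814572930336 10.125
base ((513.8533935546875, -55.96205139160156), (70.03010559082031, 68.44768524169922), 37.32841110229492)
[[465.29998779296875, -50.0], [506.79998779296875, -104.4000015258789], [562.4000244140625, -61.900001525878906], [520.9000244140625, -7.5]]
tool frame: rear x 0.028430843478924373 mid y fit [ 0.03786174 -0.00019604] width 0.06928381569800861
yaw -54.86315663144333 rear [ 0.49352985 -0.0287535 ] saddle [ 0.58561481 -0.15959822]
saddle->pad along tool x,y -0.025893310003477277 0.005270535414250572
grip top z 0.13169480111838142 x range [-0.00913632  0.01086711]
```

Request:
step_arm([
  {"delta_pos": [-0.013,0,0],"roll": 0,"hand": 1},
  {"delta_pos": [-0.01,0,0],"roll": 0,"hand": 1},
  {"delta_pos": [-0.003,0,0],"roll": 0,"hand": 1},
  {"delta_pos": [0,0,0],"roll": 0,"hand": 1},
])

```text
time_s: 10.68
eef_pos: [0.5252, -0.0715, 0.1034]
tool_rot: [-1.392, -2.813, -0.001]
force: [-4.5, 6.0, 9.4]
finger_gap: 0.0352
finger_force: 55.1
```

```bash
python3 -c "
from j import *
pose()
im,W,c=cloud('scene'); save('s3',im[140:260,240:400],4.5)"
```

```text
[ 0.5252 -0.0715  0.1034] yaw_y 37.35 F [-4.5  6.   9.4] T [1.   0.2  0.19] 0.03517526532957783 55.10418355464935 10.675
base ((528.9443359375, -75.49281311035156), (70.16488647460938, 68.2595443725586), 37.3348503112793)
[[480.3999938964844, -69.5999984741211], [521.7000122070312, -123.9000015258789], [577.5, -81.4000015258789], [536.0999755859375, -27.100000381469727]]
tool frame: rear x 0.028401990121789546 mid y fit [ 3.04058309e-02 -5.96201381e-05] width 0.06923166535015078
yaw -54.39002123998263 rear [ 0.50861598 -0.04848949] saddle [ 0.60177794 -0.17856886]
saddle->pad along tool x,y -0.0010110556447483854 0.003910604650977068
grip top z 0.131853826873187 x range [-0.00898011  0.0109507 ]
```

View pics/s3.png

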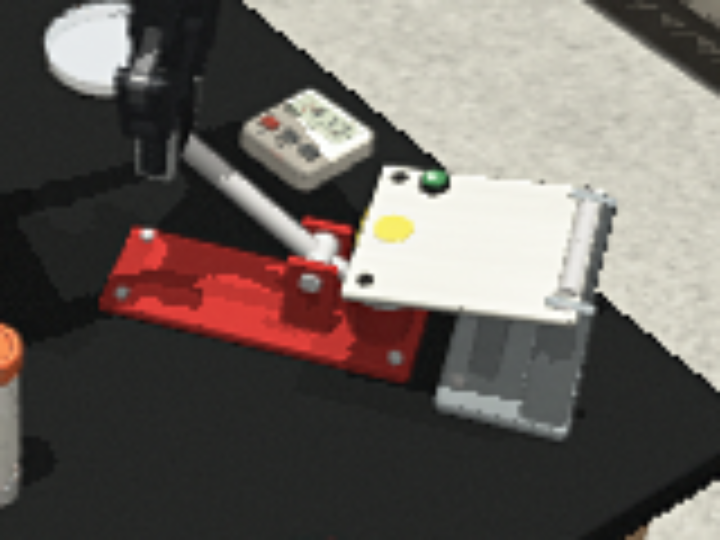

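The saddle is about 1.5 mm from under the pad, with the handle up, the plate sagging and the tube clear. Pumping along the arc.

Request:
step_arm([
  {"delta_pos": [0.0053,0,0.0076],"roll": 0,"hand": 1},
  {"delta_pos": [0.0047,0,0.008],"roll": 0,"hand": 1},
  {"delta_pos": [0.004,0,0.0083],"roll": 0,"hand": 1},
  {"delta_pos": [0.0033,0,0.0085],"roll": 0,"hand": 1},
  {"delta_pos": [0.0026,0,0.0088],"roll": 0,"hand": 1},
  {"delta_pos": [0.0019,0,0.009],"roll": 0,"hand": 1},
  {"delta_pos": [0.0011,0,0.008],"roll": 0,"hand": 1},
  {"delta_pos": [0,0,0],"roll": 0,"hand": 1},
])

```text
time_s: 11.78
eef_pos: [0.5114, -0.0537, 0.0451]
tool_rot: [-1.393, -2.814, 0.0]
force: [-2.8, 4.7, 10.6]
finger_gap: 0.0351
finger_force: 63.1
```

```bash
cat > pl.py <<'E'
from j import *
pose()
im,W,c=cloud('top');Z=W[...,2];V=im.max(-1)
m=((Z>.07)&(Z<.112)&(V>110)&(W[...,1]<-.13)&(W[...,0]>.54)).astype(np.uint8)
k,l,st,ce=cv2.connectedComponentsWithStats(m,connectivity=4);i=1+np.argmax(st[1:,4]);mm=cv2.erode((l==i).astype(np.uint8),np.ones((5,5)))>0
p=W[mm];k=np.linalg.lstsq(np.c_[p[:,:2],np.ones(len(p))],p[:,2],rcond=None)[0];print("slope",k[:2],np.hypot(*k[:2]))
E
python3 pl.py
```

```text
[ 0.5114 -0.0537  0.0451] yaw_y 37.33 F [-2.8  4.7 10.6] T [0.38 0.29 0.02] 0.035080887364232434 63.09818744659424 11.775
base ((514.6290893554688, -56.70668029785156), (69.78244018554688, 21.571367263793945), 37.642974853515625)
[[480.3999938964844, -69.5], [493.6000061035156, -86.5999984741211], [548.7999877929688, -43.900001525878906], [535.7000122070312, -26.899999618530273]]Traceback (most recent call last):
  File "pl.py", line 2, in <module>
    pose()
    ~~~~^^
  File "j.py", line 18, in pose
    q=L[m]; lo,hi=np.percentile(q[:,1],[.5,99.5]); xr=np.percentile(q[:,0],99.7)
                  ~~~~~~~~~~~~~^^^^^^^^^^^^^^^^^^
    return _quantile_unchecked(
        a, q, axis, out, overwrite_input, method, keepdims, weights)
    return _ureduce(a,
                    func=_quantile_ureduce_func,
    ...<5 lines>...
                    overwrite_input=overwrite_input,
                    method=method)
    r = func(a, **kwargs)
    result = _quantile(arr,
                       quantiles=q,
    ...<2 lines>...
                       out=out,
                       weights=wgt)
    slices_having_nans = np.isnan(arr[-1, ...])
                                  ~~~^^^^^^^^^
IndexError: index -1 is out of bounds for axis 0 with size 0
```

Jack rear corners are unchanged. I'll press a little farther onto the stop and check the plate.

Request:
step_arm([
  {"delta_pos": [0,0,0.002],"roll": 0,"hand": 1},
  {"delta_pos": [0,0,0.002],"roll": 0,"hand": 1},
  {"delta_pos": [0,0,0],"roll": 0,"hand": 1},
  {"delta_pos": [0,0,0],"roll": 0,"hand": 1},
])

```text
time_s: 12.32
eef_pos: [0.5113, -0.0535, 0.0416]
tool_rot: [-1.393, -2.813, -0.0]
force: [-5.8, 5.9, 11.8]
finger_gap: 0.0352
finger_force: 63.8
```

```bash
sed -i 's/^pose()/jack()/' pl.py; echo "
im,W,c=cloud('scene'); save('s4',im[140:260,240:400],4.5)" >> pl.py; python3 pl.py
```

```text
[ 0.5113 -0.0535  0.0416] yaw_y 37.33 F [-5.8  5.9 11.8] T [ 0.47  0.53 -0.13] 0.0351868487144432 63.772079944610596 12.325
base ((513.3405151367188, -54.99097442626953), (69.9913330078125, 17.913740158081055), 38.099544525146484)
[[480.29998779296875, -69.5], [491.29998779296875, -83.5999984741211], [546.4000244140625, -40.400001525878906], [535.4000244140625, -26.299999237060547]]
slope [0.0091222  0.00341269] 0.009739659153359104
```

View pics/s4.png

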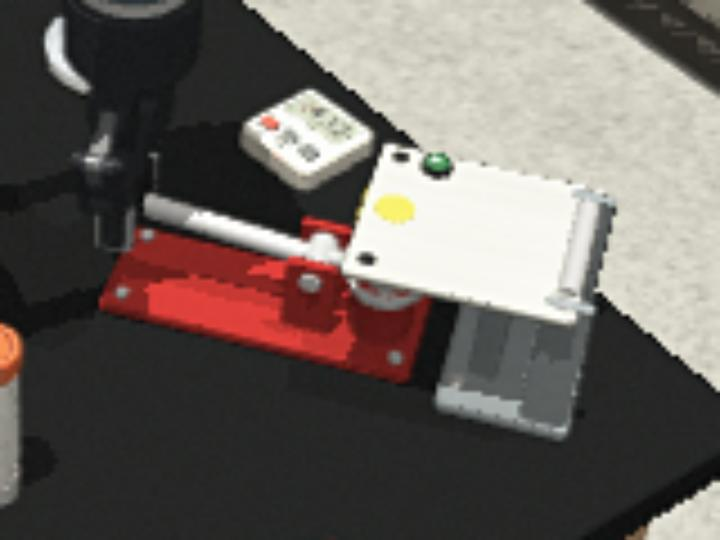

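The plate looks level (slope along its axis about 0.003) and the jack hasn't shifted. The force hasn't risen yet, so I press on to confirm the stop.

Request:
step_arm([
  {"delta_pos": [0,0,0.0015],"roll": 0,"hand": 1},
  {"delta_pos": [0,0,0.0015],"roll": 0,"hand": 1},
  {"delta_pos": [0,0,0],"roll": 0,"hand": 1},
  {"delta_pos": [0,0,0],"roll": 0,"hand": 1},
])

```text
time_s: 12.98
eef_pos: [0.5113, -0.0534, 0.0404]
tool_rot: [-1.393, -2.814, -0.0]
force: [-10.0, 8.4, 20.5]
finger_gap: 0.0352
finger_force: 65.2
```

```bash
cat >> pl.py <<'E'
s=telemetry.read_state();R=Ro.from_rotvec(s["tool_rot"]).as_matrix();im,W,c=cloud("wrist");L=(W-s["eef_pos"])@R;Z=W[...,2]
m=(abs(L[...,1])<.012)&(Z>.03)&(Z<.14)&(im.max(-1)<60)&(abs(L[...,0])<.03);print("grip top z",np.percentile(Z[m],[50,95,99]))
E
python3 pl.py
```

```text
[ 0.5113 -0.0534  0.0404] yaw_y 37.33 F [-10.    8.4  20.5] T [ 0.59  1.43 -0.07] 0.03520457368188625 65.23024678230286 12.975
base ((513.373779296875, -55.258644104003906), (69.93770599365234, 18.244539260864258), 37.9246826171875)
[[480.20001220703125, -69.5999984741211], [491.3999938964844, -83.9000015258789], [546.5999755859375, -41.0], [535.4000244140625, -26.600000381469727]]
slope [0.00562295 0.00371628] 0.006740057555091125
grip top z [0.05957085 0.06168837 0.06257479]
```

The force rose from 12 to 20 N with little further travel, so the handle is on its stop. I'll relieve the sideways push a bit and do a final check.

Request:
step_arm([
  {"delta_pos": [0.0015,0,0],"roll": 0,"hand": 1},
  {"delta_pos": [0,0,0],"roll": 0,"hand": 1},
  {"delta_pos": [0,0,0],"roll": 0,"hand": 1},
  {"delta_pos": [0,0,0],"roll": 0,"hand": 1},
])

```text
time_s: 13.68
eef_pos: [0.5113, -0.0534, 0.0405]
tool_rot: [1.394, 2.814, -0.001]
force: [-6.1, 3.5, 19.4]
finger_gap: 0.0347
finger_force: 64.7
```

```bash
python3 pl.py && python3 -c "
from h import *
print(ticket.job_done())"
```

```text
[ 0.5113 -0.0534  0.0405] yaw_y 37.31 F [-6.1  3.5 19.4] T [-0.03  0.89  0.01] 0.03466871648812536 64.71297025680542 13.675
base ((513.4859008789062, -55.28171920776367), (69.89263916015625, 18.657072067260742), 36.993377685546875)
[[480.0, -68.9000015258789], [491.20001220703125, -83.80000305175781], [547.0, -41.70000076293945], [535.7999877929688, -26.799999237060547]]
slope [0.00328784 0.00105643] 0.0034533965114119498
grip top z [0.05967658 0.061491   0.06236085]
the job is handed in; nothing more can be done
None
```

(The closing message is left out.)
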